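# Walk the tube warmer block home against the fence

### The arm

A 6-joint arm with a two-finger parallel gripper is mounted at the origin on the work surface. World frame = base frame: x ahead of the robot, y to its left, z up, the work surface at z = 0. Lengths are in m, angles in rad, forces in N, time in s.
With the tool pointing down it reaches from about 0.35 to 0.725 m from the base axis. Payload 6 kg.
Tool frame: the origin (TCP) lies at the very end of the fingers, on their centre line; the grasp point (between the pads) lies 19 mm behind it; z points along the fingers, y is the line along which they close (so a half turn about z gives the same grasp; the last joint's range is limited). The gripper opens to 85 mm and grips with 20 to 120 N. Pads are 22 mm wide; open, the fingers measure 114 mm over their backs; the gripper's body (76 mm by 85 mm) begins 54 mm behind the grasp point. The pads swing forward as they close: fully open they stand 13 mm farther back than shut.
Start: joints at [1.541, 0.04, 0.085, 0, -1.615, -0.334], TCP at [0.213, 0.561, 0.231] pointing down, gripper open.
Joint ranges: [-2.56, 2.56], [-1.29, 2.01], [-1.08, 1.49], [-3.29, 1.98], [-2.81, -0.18], [-2.99, 2.99]. Speed limits (rad/s): [2.57, 2.57, 3.01, 3.14, 3.14, 3.14].

### API

Orientations are given as a rotation vector (axis times angle).
In Python, from bench import r gives the robot as it stands.
- The arm moves only by the tool arm_command, never from a script. Its argument "series" is a list of rows, each a list of 5 numbers: the shift along the tool's x, y, z in mm, then the turn about the tool's z in rad, then the closure, from 0 (fully open) to 1 (shut). A call has 1 to 8 rows; each row is the pose to reach, as a shift and turn from the pose commanded when the call began, along the tool's axes at that moment; what a row does not reach only later rows make up. A row lasts 1/10 s, in which the tool goes at most 50 mm and 8.59 degrees, less where a joint would pass 70% of its speed; a pose out of reach is approached as far as the arm can. A call with a gripper value outside its range is refused whole. The fingers move at their own pace and stop on an object; the grip force is fixed at half the most. Time passes only in rows, so rows that repeat a pose let the fingers close. It gives the time, the measured TCP pose, the force, the opening and the grip force at its end, in the units of the state.
- r.observe(): the state, without advancing time (a new reading comes with each control period).
- r.camera(name): name is "side" or "top" or "wrist"; returns (picture, depth): 384x512x3 uint8, red, green, blue; 384x512 float32, m along the optical axis (not along the pixel's ray), 0 where there is no reading.
- r.get_calibration(name): a dict with "camera_matrix" (3x3 intrinsics, pixels), "cam_to_world" (4x4, takes a point from camera to world coordinates); the wrist camera has in their place "mount" (4x4, takes a point from camera to tool coordinates, whose origin is the TCP and whose axes are the flange's). Camera axes: x right, y down, z forward; pixel columns grow to the right and rows downward; lengths in m; the calibration is good to about 2 mm. A picture is of the moment at which its call begins: read the wrist's pose just before it. get_calibration takes no time and is no camera call.
- r.sign_off(): hands the job in; it is judged then, once.
The state is a dict: "time_s": time; "q": joint angles; "joint_vel": joint speeds; "joint_torque": joint torques, N m; "tool_pos": TCP position; "eef_rot": TCP orientation; "ft_force": force on the tool from outside, world axes, zero at the start; "ft_torque": the same for the moment, N m; "opening": opening from 0.0 (shut) to 1.0 (fully open); "grip_force": force on a finger pad.
Only numpy, scipy, OpenCV 4.12 (cv2) and the standard library are available. Lean on these libraries where they do the work, as an engineer would, in place of code of your own. Each camera call takes 0.05 s, during which the arm holds its last target. There are 200 camera calls.

### The job

The aluminium tube block is too heavy to shove straight ahead: walk it forward by pushing the two ends of its near face in turn, in small swings that never leave it more than about 20 degrees out of square with the steel fence. Bring its far face flush against the fence at both ends, about centred on it, pushing gently throughout (never more than about 20 N), then let go of it; do not disturb the things around.

Things in the scene. Friction and masses are not known exactly. Their poses are not given: they have to be found in the camera images.
- block: Heavy aluminium tube-warming block, 3.2 kg, 90 mm deep (x), 230 wide (y), loose on four rubber feet at x +-25, y +-58 mm; underside 6 mm up, flat top at 54. Round-fronted smooth plastic buffers stand 5 mm out at the ends of its near and far faces. Capped tubes in the far half of its top (x 0 to 40) rise to 86 mm; the near half is bare. Origin: under its centre, at bench level; x from near to far face, y left.
- near_left (a point): Push point: front of the left (+y) buffer of the near (robot side) face (upright, 12 mm radius, 12 to 48 mm up), at x -45, y +101 mm of the block, 30 mm above the bench. Pushed here square to the face, the block swings about the feet of its other end and slides at some 10 to 16 N, its mass and friction varying a little; its free end draws back by a quarter of the push. Pushed in the middle of the face it needs 24 N or more. The buffers give about 1 mm at 10 N.
- near_right (a point): The same on the right (-y) buffer: x -45, y -101 mm of the block, 30 mm above the bench.
- far_left (a point): Front of the left (+y) buffer of the far face: x +45, y +101 mm of the block, 30 mm above the bench.
- far_right (a point): Front of the right (-y) buffer of the far face: x +45, y -101 mm of the block, 30 mm above the bench.
- dock: Fixed rigid steel fence, 270 mm long (y), 40 mm high, standing upright beyond the block. Origin: middle of its near face, at bench level; x points away from the robot, square to that face, y to the left along it. The block is home when both buffers of its far face lie against this near face (x = 0 here); the pushing force then climbs above the sliding force.
- rack: Bystander: small grey and green rack with capped tubes, 70 by 110 mm, 92 mm high; origin under its centre.
- jar: Bystander: closed jar, 64 mm across, 85 mm high; origin under its centre.
- mouse: Bystander: white computer mouse, 100 by 58 mm, 22 mm high; origin under its centre.
Things that resemble listed ones, but are neither listed nor needed, are in the scene too. What is meant by the block is not green, and is the smaller of those in its own colour.

How it is judged:
At the end, for the whole second after the job is handed in: Both end buffers of the block's far face lie within 3 mm of the fence's near face, the block is centred on the fence within 30 mm, stands flat on its feet and is at rest (x of far_left in the frame of dock between -0.003 and 0.004 m and x of far_right in the frame of dock between -0.003 and 0.004 m and y of block in the frame of dock between -0.03 and 0.03 m and angle between block's own z axis and vertical below 0.05 rad and linear speed of block below 0.01 m/s); the robot touches nothing.
It fails at once if the robot pushes the block with more than 24 N (contact force between any of the fingers, the arm and block above 24 N).
It fails at once if the block is more than 25 degrees out of square with the fence (angle between the x axis of block and the x axis of dock, either way round above 0.436 rad).
It fails at once if the block is tipped or lifted (angle between block's own z axis and vertical above 0.1 rad or height (world z) of block above 0.012 m).
It fails at once if the rack, the jar or the mouse is moved by more than 15 mm (distance of any of rack, jar, mouse from where it was at the start of the episode above 0.015 m).
It also fails if it takes over 72 s, if anything falls off the work surface, if the arm or the gripper's body presses on something with over 40 N, if the wrist force passes 120 N, or if a joint passes its speed limit or range.

## Working session

There is one attempt and no reset: what is moved stays moved. The work goes in short steps, Python scripts to look and compute and a tool call to move; the robot and the scene stay as the last step left them, time stands still between calls to the robot, and variables do not carry over. Pictures are saved under pics/ and viewed, at most 10 in all, crops included, and the job is handed in when it is done.

Besides the shell and the picture viewer there is one more tool, called after "Emit:" by a JSON object that holds its "op" and its "data", one argument or row to a line. arm_command: Moves the arm, as the interface text tells. Its arguments: {"type":"object","properties":{"series":{"type":"array","items":{"type":"array","items":{"type":"number"}}}},"required":["series"]}

```bash
mkdir -p pics
cat > h.py <<'E'
import numpy as np, cv2
from bench import r
def snap(n,f):
    p,d=r.camera(n); cv2.imwrite(f'pics/{f}.png',p[:,:,::-1]); np.savez(f'pics/{f}.npz',p=p,d=d); return p,d
def world(n,d,u,v,z=None):
    c=r.get_calibration(n);K=np.array(c['camera_matrix']);T=np.array(c['cam_to_world'])
    ray=np.linalg.inv(K)@[u,v,1]
    if z is None: p=ray*d[int(v),int(u)]; return T[:3,:3]@p+T[:3,3]
    w=T[:3,:3]@ray; return T[:3,3]+w*(z-T[2,3])/w[2]
E
python3 - <<'E'
from h import *
p,d=snap('top','t0')
s=r.observe(); print({k:np.round(v,3) for k,v in s.items()})
E
```

```text
{'time_s': np.float64(0.05), 'q': array([ 1.541,  0.041,  0.084, -0.   , -1.615, -0.334]), 'joint_vel': array([-0.001, -0.   ,  0.   ,  0.001, -0.001, -0.002]), 'joint_torque': array([-5.0000e-03, -3.6968e+01,  3.4862e+01,  6.9620e+00, -5.0000e-03,
        0.0000e+00]), 'tool_pos': array([0.213, 0.56 , 0.23 ]), 'eef_rot': array([ 3.088, -0.568, -0.   ]), 'ft_force': array([-0.883, -1.061, -0.033]), 'ft_torque': array([-0.013,  0.011, -0.044]), 'grip_force': np.float64(0.0), 'opening': np.float64(0.997)}
```

View pics/t0.png

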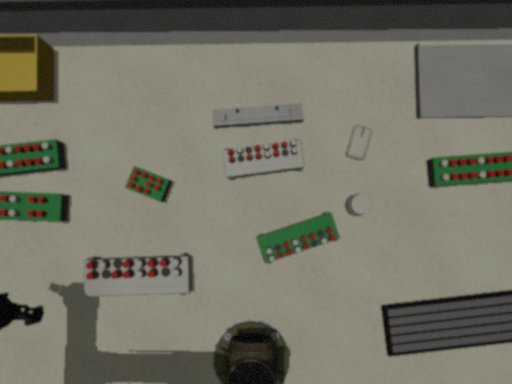

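The picture has x up and y left. There are two aluminium blocks, at (263,158) and (137,275). The green ones at (298,237), (30,157), (30,206) and (470,168) are ruled out by colour. The (263,158) block is the smaller of the two and stands in front of the steel fence at (258,115). The rack is at (149,183), the jar at (357,204) and the mouse at (359,142). I'll confirm with an enlarged crop.

Run:
```python
from h import *
f=np.load('pics/t0.npz');p,d=f['p'],f['d']
c=cv2.resize(p[90:270,190:390],None,fx=4,fy=4,interpolation=cv2.INTER_CUBIC)[:600]
cv2.imwrite('pics/c0.png',c[:,:,::-1])
for n,u,v in [('blk',263,168),('fence',258,117),('bench',260,200),('big',137,285),('jar',357,204),('mouse',359,142),('rack',149,183),('green',290,235)]: print(n,world('top',d,u,v).round(3))
for n,a,b,z in [('fence near',(214,127),(302,121),.04),('blk near top',(229,178),(303,168),.054),('big',(85,295),(189,293),.054)]:
    A,B=world('top',d,*a,z),world('top',d,*b,z); print(n,A.round(3),B.round(3),np.linalg.norm(A-B).round(3))
```

```text
blk [ 0.556 -0.043  0.05 ]
fence [ 0.717 -0.031  0.001]
bench [ 0.465 -0.033  0.004]
big [0.226 0.32  0.071]
jar [ 0.447 -0.306  0.087]
mouse [ 0.633 -0.33   0.02 ]
rack [0.514 0.278 0.098]
green [ 0.361 -0.118  0.058]
fence near [0.681 0.099 0.04 ] [ 0.695 -0.16   0.04 ] 0.26
blk near top [0.528 0.056 0.054] [ 0.554 -0.159  0.054] 0.217
big [0.198 0.473 0.054] [0.199 0.175 0.054] 0.299
```

View pics/c0.png

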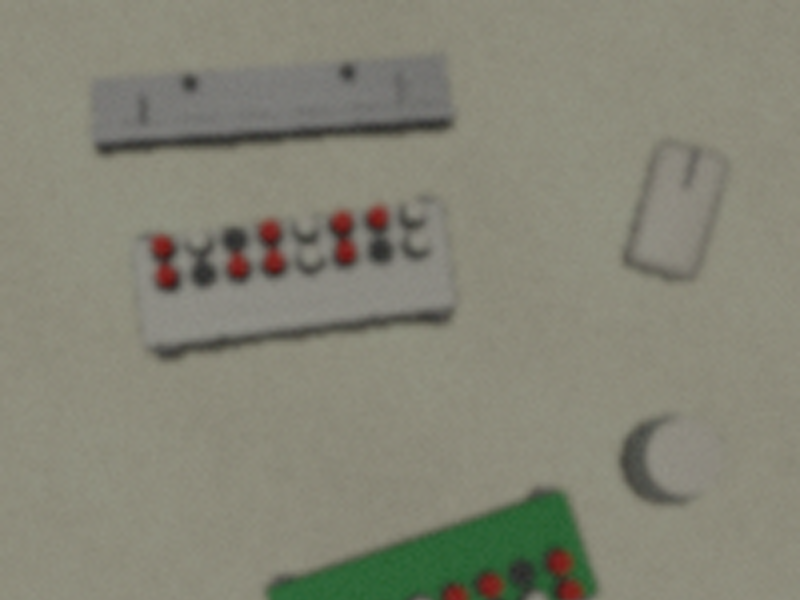

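```bash
cat >> h.py <<'E'
def cloud(d,n='top'):
    c=r.get_calibration(n);K=np.array(c['camera_matrix']);T=np.array(c['cam_to_world'])
    v,u=np.indices(d.shape); P=np.stack([(u-K[0,2])/K[0,0]*d,(v-K[1,2])/K[1,1]*d,d],-1)
    W=P@T[:3,:3].T+T[:3,3]; W[d==0]=np.nan; return W
E
python3 - <<'E'
from h import *
f=np.load('pics/t0.npz');W=cloud(f['d'])
print(np.array(r.get_calibration('top')['cam_to_world']).round(3).tolist(),np.array(r.get_calibration('top')['camera_matrix'])[0,0])
for n,x0,x1,z0,z1 in [('blk',.5,.66,.035,.1),('fence',.66,.76,.025,.06)]:
    m=(W[...,0]>x0)&(W[...,0]<x1)&(W[...,1]>-.21)&(W[...,1]<.13)&(W[...,2]>z0)&(W[...,2]<z1)
    print(n,m.sum(),cv2.minAreaRect(W[m][:,:2].astype(np.float32)), np.percentile(W[m],[1,50,99],axis=0).round(3).tolist())
print((W[100:135:2,258]).round(3)[:,[0,2]].tolist())
E
```

```text
[[-0.015, -0.999, 0.05, 0.413], [-1.0, 0.015, 0.002, -0.025], [-0.003, -0.05, -0.999, 1.471], [0.0, 0.0, 0.0, 1.0]] 489.793274749735
blk 2227 ((0.5855774283409119, -0.04403265565633774), (0.08853385597467422, 0.22967132925987244), 6.7490386962890625) [[0.537, -0.157, 0.044], [0.585, -0.044, 0.054], [0.632, 0.067, 0.09]]
fence 474 ((0.7149180769920349, -0.029586464166641235), (0.04327785596251488, 0.2667887508869171), 3.259538412094116) [[0.688, -0.161, 0.026], [0.7, -0.034, 0.038], [0.734, 0.1, 0.047]]
[[0.769, -0.002], [0.763, -0.001], [0.758, -0.005], [0.751, -0.002], [0.744, 0.002], [0.736, 0.008], [0.731, 0.004], [0.726, 0.001], [0.719, 0.002], [0.706, 0.037], [0.7, 0.039], [0.695, 0.032], [0.694, 0.009], [0.689, 0.003], [0.684, -0.002], [0.677, -0.0], [0.672, -0.007], [0.665, 0.002]]
```

Emit:
{"op": "arm_command", "data": {
  "series": [
    [443, 379, 0, -0.42, 1],
    [443, 379, 0, -0.42, 1],
    [443, 379, 0, -0.42, 1],
    [443, 379, 0, -0.42, 1],
    [443, 379, 0, -0.42, 1],
    [443, 379, 0, -0.42, 1],
    [443, 379, 0, -0.42, 1],
    [443, 379, 0, -0.42, 1]
  ]
}}

```text
time_s: 0.85
tool_pos: [0.4052, 0.2076, 0.231]
eef_rot: [-3.14, -0.089, 0.0]
ft_force: [1.7, 1.2, 0.2]
opening: -0.0
grip_force: 0.0
```

Emit:
{"op": "arm_command", "data": {
  "series": [
    [79, 164, 0, 0, 1],
    [79, 164, 0, 0, 1],
    [79, 164, 0, 0, 1],
    [79, 164, 0, 0, 1],
    [79, 164, 0, 0, 1],
    [79, 164, 50, 0, 1],
    [79, 164, 100, 0, 1],
    [79, 164, 100, 0, 1]
  ]
}}

```text
time_s: 1.65
tool_pos: [0.4884, 0.0495, 0.123]
eef_rot: [3.137, 0.088, -0.022]
ft_force: [-0.7, -0.9, -1.3]
opening: -0.002
grip_force: 0.0
```

Run:
```python
from h import *
s=r.observe(); print(s['tool_pos'].round(4),s['eef_rot'].round(3),s['q'].round(2),s['ft_force'].round(1))
p,d=snap('wrist','w0')
```

```text
[0.4884 0.0495 0.123 ] [ 3.137  0.088 -0.022] [ 0.51 -0.23 -0.36 -0.   -1.45  1.12] [-0.7 -0.9 -1.3]
```

View pics/w0.png

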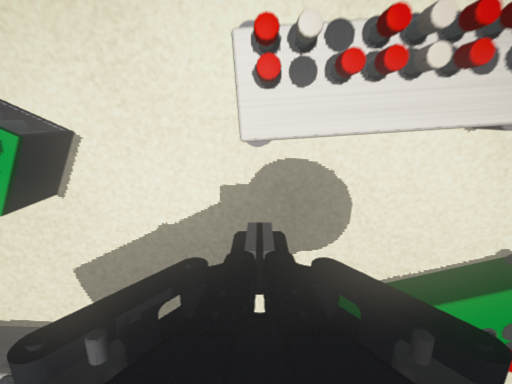

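The wrist picture shows the near-left buffer at about (257,143), straight ahead of the closed fingertips at (260,225). I'll descend next.

Emit:
{"op": "arm_command", "data": {
  "series": [
    [0, 0, 50, 0, 1],
    [0, 0, 90, 0, 1],
    [0, 0, 105, 0, 1],
    [5, 0, 105, 0, 1],
    [9, 0, 105, 0, 1],
    [12, 0, 105, 0, 1],
    [14, 0, 105, 0, 1],
    [14, 0, 105, 0, 1]
  ]
}}

```text
time_s: 2.5
tool_pos: [0.5079, 0.0513, 0.0275]
eef_rot: [-3.14, -0.088, -0.002]
ft_force: [-0.9, 0.3, -0.4]
opening: 0.004
grip_force: 0.0
```

Emit:
{"op": "arm_command", "data": {
  "series": [
    [1.5, 0, 0, 0, 1],
    [3, 0, 0, 0, 1],
    [4.5, 0, 0, 0, 1],
    [6, 0, 0, 0, 1],
    [7.5, 0, 0, 0, 1],
    [8.5, 0, 0, 0, 1],
    [9.5, 0, 0, 0, 1],
    [10.5, 0, 0, 0, 1]
  ]
}}

```text
time_s: 3.3
tool_pos: [0.5176, 0.0516, 0.0263]
eef_rot: [3.14, 0.088, -0.0]
ft_force: [-0.5, -0.1, -0.8]
opening: -0.006
grip_force: 0.0
```

Emit:
{"op": "arm_command", "data": {
  "series": [
    [0, 0, 4, 0, 1],
    [0, 0, 9, 0, 1],
    [1, 0, 9, 0, 1],
    [2, 0, 9, 0, 1],
    [3, 0, 9, 0, 1],
    [4, 0, 9, 0, 1],
    [5, 0, 9, 0, 1],
    [6, 0, 9, 0, 1]
  ]
}}

```text
time_s: 4.1
tool_pos: [0.5211, 0.0515, 0.0163]
eef_rot: [3.139, 0.088, -0.01]
ft_force: [-13.1, 1.1, 4.3]
opening: -0.002
grip_force: 6.5
```

Emit:
{"op": "arm_command", "data": {
  "series": [
    [1, 0, 0, 0, 1],
    [2, 0, 0, 0, 1],
    [3, 0, 0, 0, 1],
    [4, 0, 0, 0, 1],
    [5, 0, 0, 0, 1],
    [6, 0, 0, 0, 1],
    [7, 0, 0, 0, 1],
    [8, 0, 0, 0, 1]
  ]
}}

```text
time_s: 4.9
tool_pos: [0.5284, 0.0525, 0.0157]
eef_rot: [3.14, 0.088, -0.012]
ft_force: [-11.7, 2.6, 2.2]
opening: 0.001
grip_force: 6.2
```

Emit:
{"op": "arm_command", "data": {
  "series": [
    [2, 0, 0, 0, 1],
    [4, 0, 0, 0, 1],
    [6, 0, 0, 0, 1],
    [8, 0, 0, 0, 1],
    [10, 0, 0, 0, 1],
    [12, 0, 0, 0, 1],
    [14, 0, 0, 0, 1],
    [16, 0, 0, 0, 1]
  ]
}}

```text
time_s: 5.7
tool_pos: [0.5445, 0.0535, 0.0156]
eef_rot: [-3.14, -0.088, 0.011]
ft_force: [-10.5, 2.7, 1.9]
opening: 0.004
grip_force: 5.5
```

Emit:
{"op": "arm_command", "data": {
  "series": [
    [2, 0, 0, 0, 1],
    [4, 0, 0, 0, 1],
    [6, 0, 0, 0, 1],
    [8, 0, 0, 0, 1],
    [10, 0, 0, 0, 1],
    [12, 0, 0, 0, 1],
    [14, 0, 0, 0, 1],
    [16, 0, 0, 0, 1]
  ]
}}

```text
time_s: 6.5
tool_pos: [0.5606, 0.0545, 0.0156]
eef_rot: [-3.14, -0.088, 0.011]
ft_force: [-11.3, 2.9, 2.0]
opening: -0.0
grip_force: 5.3
```

```bash
cat >> h.py <<'E'
def meas(f):
    p,d=snap('top',f);W=cloud(d)
    m=(W[...,0]>.5)&(W[...,0]<.72)&(W[...,1]>-.21)&(W[...,1]<.13)
    b=m&(W[...,2]>.048)&(W[...,2]<.1)
    s=r.observe();print('tcp',s['tool_pos'].round(4),'F',s['ft_force'].round(1),'t',s['time_s'])
    print('rect',cv2.minAreaRect(W[b][:,:2].astype(np.float32)))
    return p,d
def blk(p,z=.054):
    pass
E
python3 - <<'E'
from h import *
p,d=meas('t1')
c=cv2.resize(p[90:200,190:320],None,fx=5,fy=5,interpolation=cv2.INTER_CUBIC)
cv2.imwrite('pics/c1.png',c[:,:,::-1])
E
```

```text
tcp [0.5609 0.0545 0.0156] F [-9.7  3.1  0.2] t 6.55
rect ((0.595386266708374, -0.06768183410167694), (0.1905267983675003, 0.09979362785816193), 87.93914031982422)
```

View pics/c1.png

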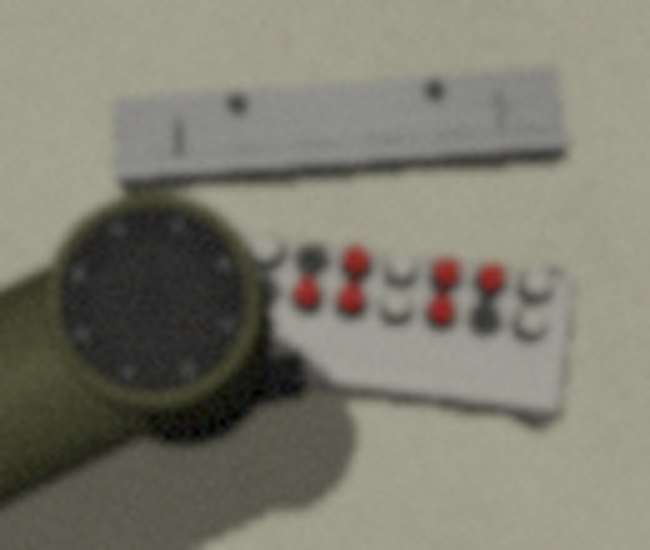

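The left end is now ahead, with the near face running from (330,385) to (540,412) in the crop. That is about 11° out of square the other way, so I'll change to the right buffer.

Emit:
{"op": "arm_command", "data": {
  "series": [
    [-30, 0, 0, 0, 1],
    [-60, 0, 0, 0, 1],
    [-60, 45, 0, 0, 1],
    [-60, 95, 0, 0, 1],
    [-60, 145, 0, 0, 1],
    [-60, 185, 0, 0, 1],
    [-60, 198, 0, 0, 1],
    [-58, 198, 0, 0, 1]
  ]
}}

```text
time_s: 7.35
tool_pos: [0.5166, -0.1485, 0.0173]
eef_rot: [3.14, 0.083, 0.0]
ft_force: [0.3, 1.1, 0.7]
opening: -0.0
grip_force: 0.0
```

Emit:
{"op": "arm_command", "data": {
  "series": [
    [3, 0, 0, 0, 1],
    [6, 0, 0, 0, 1],
    [8, 0, 0, 0, 1],
    [10, 0, 0, 0, 1],
    [11, 0, 0, 0, 1],
    [12, 0, 0, 0, 1],
    [13, 0, 0, 0, 1],
    [14, 0, 0, 0, 1]
  ]
}}

```text
time_s: 8.15
tool_pos: [0.5307, -0.146, 0.0174]
eef_rot: [3.14, 0.088, 0.0]
ft_force: [1.2, -0.2, -0.2]
opening: 0.002
grip_force: 0.0
```

Emit:
{"op": "arm_command", "data": {
  "series": [
    [1, 0, 0, 0, 1],
    [2, 0, 0, 0, 1],
    [3, 0, 0, 0, 1],
    [4, 0, 0, 0, 1],
    [5, 0, 0, 0, 1],
    [6, 0, 0, 0, 1],
    [7, 0, 0, 0, 1],
    [8, 0, 0, 0, 1]
  ]
}}

```text
time_s: 8.95
tool_pos: [0.5346, -0.1469, 0.0161]
eef_rot: [3.139, 0.086, -0.015]
ft_force: [-14.4, -4.2, 5.3]
opening: 0.005
grip_force: 7.3
```

Emit:
{"op": "arm_command", "data": {
  "series": [
    [1, 0, 0, 0, 1],
    [2, 0, 0, 0, 1],
    [3, 0, 0, 0, 1],
    [4, 0, 0, 0, 1],
    [5.5, 0, 0, 0, 1],
    [7, 0, 0, 0, 1],
    [8.5, 0, 0, 0, 1],
    [10, 0, 0, 0, 1]
  ]
}}

```text
time_s: 9.75
tool_pos: [0.5445, -0.1464, 0.0152]
eef_rot: [3.139, 0.086, -0.015]
ft_force: [-11.5, -4.6, -0.3]
opening: -0.001
grip_force: 5.5
```

Emit:
{"op": "arm_command", "data": {
  "series": [
    [2, 0, 0, 0, 1],
    [4, 0, 0, 0, 1],
    [6, 0, 0, 0, 1],
    [8, 0, 0, 0, 1],
    [10, 0, 0, 0, 1],
    [12, 0, 0, 0, 1],
    [14, 0, 0, 0, 1],
    [16, 0, 0, 0, 1]
  ]
}}

```text
time_s: 10.55
tool_pos: [0.5608, -0.1453, 0.0152]
eef_rot: [3.14, 0.086, -0.014]
ft_force: [-10.0, -3.4, -0.1]
opening: -0.002
grip_force: 5.2
```

Emit:
{"op": "arm_command", "data": {
  "series": [
    [2, 0, 0, 0, 1],
    [4, 0, 0, 0, 1],
    [6, 0, 0, 0, 1],
    [8, 0, 0, 0, 1],
    [10, 0, 0, 0, 1],
    [12, 0, 0, 0, 1],
    [14, 0, 0, 0, 1],
    [16, 0, 0, 0, 1]
  ]
}}

```text
time_s: 11.35
tool_pos: [0.5769, -0.1446, 0.0155]
eef_rot: [3.139, 0.086, -0.014]
ft_force: [-9.8, -3.6, 0.3]
opening: -0.005
grip_force: 5.2
```

Run:
```python
from h import *
p,d=meas('t2')
c=cv2.resize(p[90:200,190:320],None,fx=5,fy=5,interpolation=cv2.INTER_CUBIC)
cv2.imwrite('pics/c2.png',c[:,:,::-1])
```

```text
tcp [ 0.5773 -0.1445  0.0155] F [-9.  -3.5  0.3] t 11.4
rect ((0.5990847945213318, -0.011588982306420803), (0.05545862764120102, 0.00041484905523248017), 5.489256858825684)
```

View pics/c2.png

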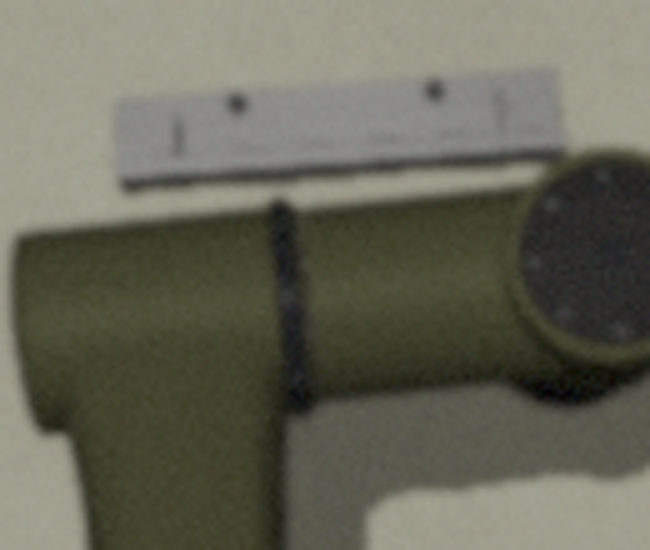

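The arm hides the block here; only the fence is clear, its near edge from (120,185) to (565,152). By the contact readings the block is now about 4° right-ahead, so one more stretch on the right is safe.

Emit:
{"op": "arm_command", "data": {
  "series": [
    [2, 0, 0, 0, 1],
    [4, 0, 0, 0, 1],
    [6, 0, 0, 0, 1],
    [8, 0, 0, 0, 1],
    [10, 0, 0, 0, 1],
    [12, 0, 0, 0, 1],
    [14, 0, 0, 0, 1],
    [15, 0, 0, 0, 1]
  ]
}}

```text
time_s: 12.2
tool_pos: [0.5922, -0.1438, 0.0156]
eef_rot: [3.139, 0.086, -0.013]
ft_force: [-11.2, -3.8, 1.2]
opening: 0.002
grip_force: 5.1
```

Emit:
{"op": "arm_command", "data": {
  "series": [
    [-40, 0, 0, 0, 1],
    [-80, 0, 0, 0, 1],
    [-80, -45, 0, 0, 1],
    [-80, -95, 0, 0, 1],
    [-80, -145, 0, 0, 1],
    [-80, -185, 0, 0, 1],
    [-80, -200, 0, 0, 1],
    [-80, -200, 0, 0, 1]
  ]
}}

```text
time_s: 13.0
tool_pos: [0.5046, 0.0547, 0.0175]
eef_rot: [-3.14, -0.093, -0.001]
ft_force: [0.4, -0.9, 0.2]
opening: -0.0
grip_force: 0.0
```

Run:
```python
from h import *
p,d=meas('t3')
c=cv2.resize(p[90:200,190:320],None,fx=5,fy=5,interpolation=cv2.INTER_CUBIC)
cv2.imwrite('pics/c3.png',c[:,:,::-1])
```

```text
tcp [0.5045 0.0535 0.0174] F [ 0.1 -0.9 -0. ] t 13.05
rect ((0.6194821000099182, -0.04027927666902542), (0.08835364133119583, 0.22982794046401978), 14.495439529418945)
```

View pics/c3.png

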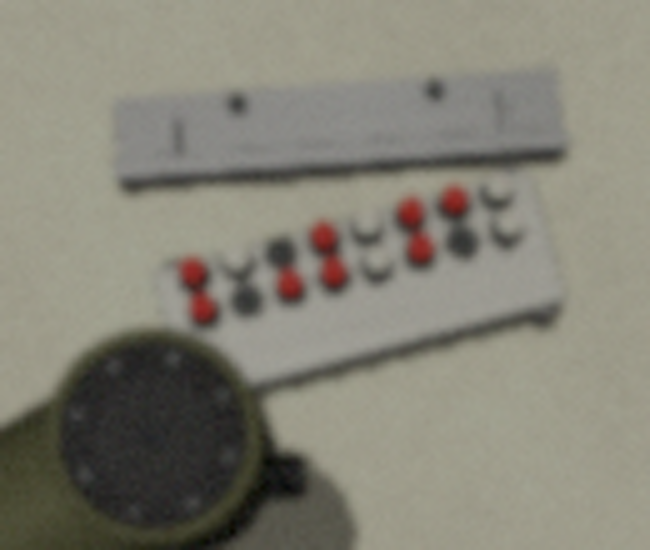

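The block is clear in this view: yaw is 11° right-ahead, and the right end is about 11 mm from the fence and the left about 50 mm. I'll push the left end now.

Emit:
{"op": "arm_command", "data": {
  "series": [
    [8, 7, 0, 0, 1],
    [16, 7, 0, 0, 1],
    [23, 7, 0, 0, 1],
    [27, 7, 0, 0, 1],
    [30, 7, 0, 0, 1],
    [32, 7, 0, 0, 1],
    [33, 7, 0, 0, 1],
    [34, 7, 0, 0, 1]
  ]
}}

```text
time_s: 13.85
tool_pos: [0.5388, 0.0479, 0.0173]
eef_rot: [3.14, 0.088, -0.0]
ft_force: [0.3, -0.7, -0.3]
opening: -0.002
grip_force: 0.0
```

Emit:
{"op": "arm_command", "data": {
  "series": [
    [1, 0, 0, 0, 1],
    [2, 0, 0, 0, 1],
    [3, 0, 0, 0, 1],
    [4, 0, 0, 0, 1],
    [5, 0, 0, 0, 1],
    [6, 0, 0, 0, 1],
    [7, 0, 0, 0, 1],
    [8, 0, 0, 0, 1]
  ]
}}

```text
time_s: 14.65
tool_pos: [0.5433, 0.0479, 0.0157]
eef_rot: [3.14, 0.088, -0.013]
ft_force: [-12.8, 3.0, 4.5]
opening: 0.001
grip_force: 6.8
```

Emit:
{"op": "arm_command", "data": {
  "series": [
    [1, 0, 0, 0, 1],
    [2, 0, 0, 0, 1],
    [3, 0, 0, 0, 1],
    [4.5, 0, 0, 0, 1],
    [6, 0, 0, 0, 1],
    [7.5, 0, 0, 0, 1],
    [9, 0, 0, 0, 1],
    [10.5, 0, 0, 0, 1]
  ]
}}

```text
time_s: 15.45
tool_pos: [0.5537, 0.0491, 0.0152]
eef_rot: [-3.14, -0.088, 0.013]
ft_force: [-12.9, 3.0, 3.1]
opening: 0.001
grip_force: 6.3
```

Emit:
{"op": "arm_command", "data": {
  "series": [
    [2, 0, 0, 0, 1],
    [4, 0, 0, 0, 1],
    [6, 0, 0, 0, 1],
    [8, 0, 0, 0, 1],
    [10, 0, 0, 0, 1],
    [12, 0, 0, 0, 1],
    [14, 0, 0, 0, 1],
    [16, 0, 0, 0, 1]
  ]
}}

```text
time_s: 16.25
tool_pos: [0.5699, 0.0497, 0.0153]
eef_rot: [3.14, 0.088, -0.013]
ft_force: [-10.9, 1.7, 0.7]
opening: 0.004
grip_force: 5.5
```

Emit:
{"op": "arm_command", "data": {
  "series": [
    [1.5, 0, 0, 0, 1],
    [3, 0, 0, 0, 1],
    [4.5, 0, 0, 0, 1],
    [6, 0, 0, 0, 1],
    [7.5, 0, 0, 0, 1],
    [9, 0, 0, 0, 1],
    [10.5, 0, 0, 0, 1],
    [12, 0, 0, 0, 1]
  ]
}}

```text
time_s: 17.05
tool_pos: [0.582, 0.0498, 0.0153]
eef_rot: [3.139, 0.088, -0.012]
ft_force: [-10.7, 0.2, 1.0]
opening: -0.001
grip_force: 5.0
```

Emit:
{"op": "arm_command", "data": {
  "series": [
    [1, 0, 0, 0, 1],
    [2, 0, 0, 0, 1],
    [3, 0, 0, 0, 1],
    [4, 0, 0, 0, 1],
    [5, 0, 0, 0, 1],
    [6, 0, 0, 0, 1],
    [6, 0, 0, 0, 1],
    [-10, 0, 0, 0, 1]
  ]
}}

```text
time_s: 17.85
tool_pos: [0.5752, 0.0495, 0.0164]
eef_rot: [3.139, 0.088, -0.002]
ft_force: [-0.3, 0.3, 0.7]
opening: -0.003
grip_force: 0.0
```

Emit:
{"op": "arm_command", "data": {
  "series": [
    [-40, 0, 0, 0, 1],
    [-50, 0, 0, 0, 1],
    [-50, 0, 0, 0, 1]
  ]
}}

```text
time_s: 18.15
tool_pos: [0.5248, 0.0471, 0.0177]
eef_rot: [-3.14, -0.089, -0.002]
ft_force: [1.1, -1.1, 0.6]
opening: -0.002
grip_force: 0.0
```

```bash
cat >> h.py <<'E'
def geo(c,yaw):
    c=np.array(c);a=np.radians(yaw);u=np.array([np.cos(a),np.sin(a)]);v=np.array([-u[1],u[0]])
    g=np.radians(3.26);n=np.array([np.cos(g),np.sin(g)]);t=np.array([-n[1],n[0]]);o=np.array([.6935,-.03])
    for s in 'LR':
        k=.101 if s=='L' else -.101
        print(s,'near',(c-.045*u+k*v).round(4),'far gap mm',(-1000*n@(c+.045*u+k*v-o)).round(1))
    print('y',t@(c-o),'rel',yaw-3.26)
E
python3 - <<'E'
from h import *
p,d=meas('t4')
W=cloud(d);m=(W[...,0]>.5)&(W[...,0]<.72)&(W[...,1]>-.21)&(W[...,1]<.13)&(W[...,2]>.048)&(W[...,2]<.1)
R=cv2.minAreaRect(W[m][:,:2].astype(np.float32));a=R[2]; a=a if a<45 else a-90
geo(R[0],a)
E
```

```text
tcp [0.5258 0.0472 0.018 ] F [ 1.1 -0.5 -0.1] t 18.2
rect ((0.6367659568786621, -0.04671473801136017), (0.1790727823972702, 0.22284264862537384), 27.051729202270508)
L near [0.5508 0.0228] far gap mm 57.2
R near [ 0.6426 -0.1571] far gap mm -24.3
y -0.013461392525488527 rel 23.79172920227051
```

The rectangle fit caught the arm, so I'm discarding it and continuing from contact readings.

Emit:
{"op": "arm_command", "data": {
  "series": [
    [0, 45, 0, 0, 1],
    [0, 95, 0, 0, 1],
    [0, 145, 0, 0, 1],
    [0, 185, 0, 0, 1],
    [0, 199, 0, 0, 1],
    [12, 199, 0, 0, 1],
    [22, 199, 0, 0, 1],
    [26, 199, 0, 0, 1]
  ]
}}

```text
time_s: 19.0
tool_pos: [0.5638, -0.1498, 0.0172]
eef_rot: [3.14, 0.089, 0.0]
ft_force: [1.0, 0.2, -0.1]
opening: 0.002
grip_force: 0.0
```

Emit:
{"op": "arm_command", "data": {
  "series": [
    [2, 0, 0, 0, 1],
    [4, 0, 0, 0, 1],
    [6, 0, 0, 0, 1],
    [7, 0, 0, 0, 1],
    [8, 0, 0, 0, 1],
    [9, 0, 0, 0, 1],
    [10, 0, 0, 0, 1],
    [11, 0, 0, 0, 1]
  ]
}}

```text
time_s: 19.8
tool_pos: [0.5735, -0.1496, 0.0174]
eef_rot: [3.14, 0.088, 0.0]
ft_force: [-0.3, 1.2, -0.3]
opening: -0.0
grip_force: 0.0
```

Emit:
{"op": "arm_command", "data": {
  "series": [
    [1, 0, 0, 0, 1],
    [2, 0, 0, 0, 1],
    [3, 0, 0, 0, 1],
    [4, 0, 0, 0, 1],
    [5, 0, 0, 0, 1],
    [6, 0, 0, 0, 1],
    [7, 0, 0, 0, 1],
    [8, 0, 0, 0, 1]
  ]
}}

```text
time_s: 20.6
tool_pos: [0.5781, -0.1499, 0.0163]
eef_rot: [3.14, 0.087, -0.012]
ft_force: [-13.8, -2.2, 4.5]
opening: -0.0
grip_force: 6.8
```

Emit:
{"op": "arm_command", "data": {
  "series": [
    [1, 0, 0, 0, 1],
    [2, 0, 0, 0, 1],
    [3.5, 0, 0, 0, 1],
    [5, 0, 0, 0, 1],
    [6.5, 0, 0, 0, 1],
    [8, 0, 0, 0, 1],
    [9.5, 0, 0, 0, 1],
    [11, 0, 0, 0, 1]
  ]
}}

```text
time_s: 21.4
tool_pos: [0.5884, -0.1512, 0.0163]
eef_rot: [3.137, 0.085, -0.015]
ft_force: [-12.8, -8.7, 2.5]
opening: 0.005
grip_force: 7.4
```

Emit:
{"op": "arm_command", "data": {
  "series": [
    [0.6, 0, 0, 0, 1],
    [1.2, 0, 0, 0, 1],
    [1.8, 0, 0, 0, 1],
    [2.4, 0, 0, 0, 1],
    [3, 0, 0, 0, 1],
    [3.6, 0, 0, 0, 1],
    [4.2, 0, 0, 0, 1],
    [4.8, 0, 0, 0, 1]
  ]
}}

```text
time_s: 22.2
tool_pos: [0.5932, -0.1512, 0.0163]
eef_rot: [3.137, 0.085, -0.015]
ft_force: [-11.7, -8.9, 2.2]
opening: -0.0
grip_force: 7.4
```

Run:
```python
from h import *
snap('wrist','w1')
```

```text
(no output)
```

View pics/w1.png

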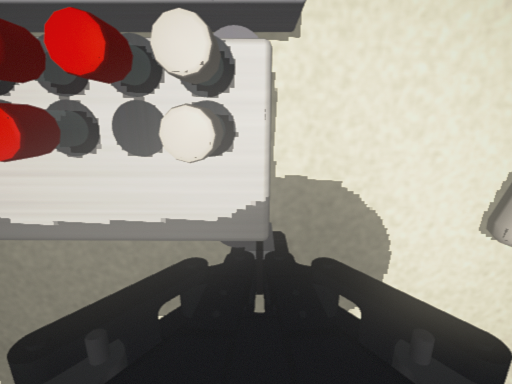

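The wrist picture shows the right buffers at about column 235 and the fingers centred on column 260, so I'm about 10 mm too far right. The far buffer, near (236,32), is almost at the fence. I'll back off, shift left and re-approach.

Emit:
{"op": "arm_command", "data": {
  "series": [
    [-8, 0, 0, 0, 1],
    [-12, 0, 0, 0, 1],
    [-12, -10, 0, 0, 1],
    [-9, -10, 0, 0, 1],
    [-7, -10, 0, 0, 1],
    [-6, -10, 0, 0, 1],
    [-5, -10, 0, 0, 1],
    [-4, -10, 0, 0, 1]
  ]
}}

```text
time_s: 23.05
tool_pos: [0.5918, -0.1386, 0.0169]
eef_rot: [3.14, 0.088, -0.004]
ft_force: [-6.0, 0.0, 2.7]
opening: -0.001
grip_force: 3.0
```

Emit:
{"op": "arm_command", "data": {
  "series": [
    [0.6, 0, 0, 0, 1],
    [1.2, 0, 0, 0, 1],
    [1.8, 0, 0, 0, 1],
    [2.4, 0, 0, 0, 1],
    [3, 0, 0, 0, 1],
    [3.6, 0, 0, 0, 1],
    [4.2, 0, 0, 0, 1],
    [4.8, 0, 0, 0, 1]
  ]
}}

```text
time_s: 23.85
tool_pos: [0.594, -0.1395, 0.0162]
eef_rot: [3.139, 0.086, -0.013]
ft_force: [-12.5, -1.6, 4.1]
opening: 0.001
grip_force: 6.3
```

Emit:
{"op": "arm_command", "data": {
  "series": [
    [0.5, 0, 0, 0, 1],
    [1, 0, 0, 0, 1],
    [1.5, 0, 0, 0, 1],
    [2, 0, 0, 0, 1],
    [2.5, 0, 0, 0, 1],
    [3, 0, 0, 0, 1],
    [3.5, 0, 0, 0, 1],
    [4, 0, 0, 0, 1]
  ]
}}

```text
time_s: 24.65
tool_pos: [0.5978, -0.1397, 0.0161]
eef_rot: [3.139, 0.086, -0.014]
ft_force: [-12.2, -3.5, 3.0]
opening: 0.0
grip_force: 6.1
```

Emit:
{"op": "arm_command", "data": {
  "series": [
    [0.4, 0, 0, 0, 1],
    [0.8, 0, 0, 0, 1],
    [1.2, 0, 0, 0, 1],
    [1.6, 0, 0, 0, 1],
    [2, 0, 0, 0, 1]
  ]
}}

```text
time_s: 25.15
tool_pos: [0.5998, -0.1397, 0.016]
eef_rot: [3.139, 0.086, -0.013]
ft_force: [-11.0, -4.6, 2.8]
opening: -0.0
grip_force: 6.0
```

Emit:
{"op": "arm_command", "data": {
  "series": [
    [0.4, 0, 0, 0, 1],
    [0.8, 0, 0, 0, 1],
    [1.2, 0, 0, 0, 1],
    [1.6, 0, 0, 0, 1],
    [2, 0, 0, 0, 1]
  ]
}}

```text
time_s: 25.65
tool_pos: [0.6018, -0.1396, 0.016]
eef_rot: [3.139, 0.085, -0.013]
ft_force: [-10.7, -4.3, 2.8]
opening: -0.0
grip_force: 5.8
```

Emit:
{"op": "arm_command", "data": {
  "series": [
    [0.4, 0, 0, 0, 1],
    [0.8, 0, 0, 0, 1],
    [1.2, 0, 0, 0, 1],
    [1.6, 0, 0, 0, 1],
    [2, 0, 0, 0, 1]
  ]
}}

```text
time_s: 26.15
tool_pos: [0.6022, -0.1396, 0.0159]
eef_rot: [3.139, 0.085, -0.02]
ft_force: [-19.9, -3.1, 7.3]
opening: 0.001
grip_force: 10.0
```

Force rose to 20 N at 0.602, so the right end is on the fence. Now the left.

Emit:
{"op": "arm_command", "data": {
  "series": [
    [-15, 0, 0, 0, 1],
    [-35, 0, 0, 0, 1],
    [-35, -45, 0, 0, 1],
    [-35, -95, 0, 0, 1],
    [-35, -145, 0, 0, 1],
    [-35, -185, 0, 0, 1],
    [-35, -202, 0, 0, 1],
    [-35, -202, 0, 0, 1]
  ]
}}

```text
time_s: 26.95
tool_pos: [0.5613, 0.0641, 0.0175]
eef_rot: [-3.14, -0.093, -0.001]
ft_force: [-0.5, 0.7, 0.2]
opening: -0.003
grip_force: 0.0
```

Run:
```python
from h import *
s=r.observe(); print(s['tool_pos'].round(4))
snap('wrist','w2')
```

```text
[0.5613 0.0641 0.0175]
```

View pics/w2.png

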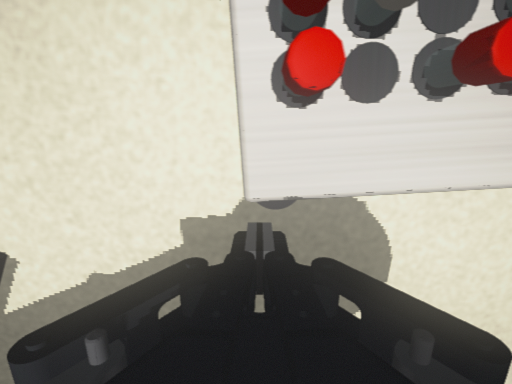

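The left buffer is at (277,203) and the fingers are at column 260, so I'll shift 6 mm to the right and approach.

Emit:
{"op": "arm_command", "data": {
  "series": [
    [3, 6, 0, 0, 1],
    [6, 6, 0, 0, 1],
    [9, 6, 0, 0, 1],
    [11, 6, 0, 0, 1],
    [12, 6, 0, 0, 1],
    [13, 6, 0, 0, 1],
    [14, 6, 0, 0, 1],
    [15, 6, 0, 0, 1]
  ]
}}

```text
time_s: 27.8
tool_pos: [0.5765, 0.057, 0.0173]
eef_rot: [3.14, 0.089, 0.0]
ft_force: [-0.7, -0.5, 0.6]
opening: -0.001
grip_force: 0.0
```

Emit:
{"op": "arm_command", "data": {
  "series": [
    [0.8, 0, 0, 0, 1],
    [1.6, 0, 0, 0, 1],
    [2.4, 0, 0, 0, 1],
    [3.2, 0, 0, 0, 1],
    [4, 0, 0, 0, 1],
    [4.8, 0, 0, 0, 1],
    [5.6, 0, 0, 0, 1],
    [6, 0, 0, 0, 1]
  ]
}}

```text
time_s: 28.6
tool_pos: [0.5793, 0.0569, 0.0159]
eef_rot: [3.139, 0.088, -0.012]
ft_force: [-12.9, 1.0, 4.7]
opening: 0.001
grip_force: 6.5
```

Flush on the left is expected near 0.591.

Emit:
{"op": "arm_command", "data": {
  "series": [
    [1, 0, 0, 0, 1],
    [2, 0, 0, 0, 1],
    [3, 0, 0, 0, 1],
    [4, 0, 0, 0, 1],
    [4.7, 0, 0, 0, 1],
    [5.4, 0, 0, 0, 1],
    [6.1, 0, 0, 0, 1],
    [6.8, 0, 0, 0, 1]
  ]
}}

```text
time_s: 29.4
tool_pos: [0.586, 0.0579, 0.0156]
eef_rot: [3.14, 0.088, -0.012]
ft_force: [-12.3, 2.5, 2.4]
opening: 0.001
grip_force: 5.9
```

Emit:
{"op": "arm_command", "data": {
  "series": [
    [0.4, 0, 0, 0, 1],
    [0.8, 0, 0, 0, 1],
    [1.2, 0, 0, 0, 1],
    [1.6, 0, 0, 0, 1],
    [2, 0, 0, 0, 1]
  ]
}}

```text
time_s: 29.9
tool_pos: [0.5879, 0.0581, 0.0155]
eef_rot: [-3.14, -0.088, 0.012]
ft_force: [-13.0, 4.5, 3.4]
opening: -0.003
grip_force: 6.1
```

Emit:
{"op": "arm_command", "data": {
  "series": [
    [0.4, 0, 0, 0, 1],
    [0.8, 0, 0, 0, 1],
    [1.2, 0, 0, 0, 1],
    [1.6, 0, 0, 0, 1]
  ]
}}

```text
time_s: 30.3
tool_pos: [0.5896, 0.0583, 0.0155]
eef_rot: [-3.14, -0.088, 0.012]
ft_force: [-12.4, 3.7, 2.1]
opening: -0.001
grip_force: 6.0
```

Emit:
{"op": "arm_command", "data": {
  "series": [
    [0.4, 0, 0, 0, 1],
    [0.8, 0, 0, 0, 1],
    [1.2, 0, 0, 0, 1],
    [1.6, 0, 0, 0, 1]
  ]
}}

```text
time_s: 30.7
tool_pos: [0.5909, 0.0583, 0.0155]
eef_rot: [3.14, 0.088, -0.013]
ft_force: [-14.4, 2.8, 3.2]
opening: 0.002
grip_force: 6.9
```

Emit:
{"op": "arm_command", "data": {
  "series": [
    [0.4, 0, 0, 0, 1],
    [0.8, 0, 0, 0, 1],
    [0.8, 0, 0, 0, 1]
  ]
}}

```text
time_s: 31.0
tool_pos: [0.5909, 0.058, 0.0153]
eef_rot: [3.14, 0.088, -0.016]
ft_force: [-16.6, 2.9, 5.2]
opening: -0.003
grip_force: 8.1
```

Left is flush: 17 N with no more travel. The right end should have drawn back about 3 mm, so I'll close it.

Emit:
{"op": "arm_command", "data": {
  "series": [
    [-15, 0, 0, 0, 1],
    [-30, 0, 0, 0, 1],
    [-30, 45, 0, 0, 1],
    [-30, 95, 0, 0, 1],
    [-30, 145, 0, 0, 1],
    [-30, 185, 0, 0, 1],
    [-30, 200, 0, 0, 1],
    [-20, 200, 0, 0, 1]
  ]
}}

```text
time_s: 31.8
tool_pos: [0.5861, -0.1448, 0.0173]
eef_rot: [3.14, 0.083, -0.0]
ft_force: [-0.1, 0.1, 0.4]
opening: 0.003
grip_force: 0.0
```

Emit:
{"op": "arm_command", "data": {
  "series": [
    [4, 0, 0, 0, 1],
    [8, 0, 0, 0, 1],
    [10, 0, 0, 0, 1],
    [11, 0, 0, 0, 1],
    [12, 0, 0, 0, 1],
    [13, 0, 0, 0, 1],
    [13.5, 0, 0, 0, 1],
    [14, 0, 0, 0, 1]
  ]
}}

```text
time_s: 32.6
tool_pos: [0.5982, -0.142, 0.0166]
eef_rot: [-3.14, -0.088, 0.008]
ft_force: [-9.3, 0.3, 3.1]
opening: -0.006
grip_force: 4.7
```

Emit:
{"op": "arm_command", "data": {
  "series": [
    [0.4, 0, 0, 0, 1],
    [0.8, 0, 0, 0, 1],
    [1.2, 0, 0, 0, 1],
    [1.6, 0, 0, 0, 1],
    [2, 0, 0, 0, 1],
    [2.4, 0, 0, 0, 1]
  ]
}}

```text
time_s: 33.2
tool_pos: [0.5995, -0.1425, 0.0163]
eef_rot: [3.14, 0.087, -0.012]
ft_force: [-11.6, -1.2, 3.9]
opening: -0.0
grip_force: 5.9
```

Emit:
{"op": "arm_command", "data": {
  "series": [
    [0.4, 0, 0, 0, 1],
    [0.8, 0, 0, 0, 1],
    [1.2, 0, 0, 0, 1],
    [1.6, 0, 0, 0, 1]
  ]
}}

```text
time_s: 33.6
tool_pos: [0.601, -0.1428, 0.0163]
eef_rot: [3.139, 0.087, -0.013]
ft_force: [-12.1, -2.5, 4.6]
opening: -0.001
grip_force: 6.1
```

Emit:
{"op": "arm_command", "data": {
  "series": [
    [0.4, 0, 0, 0, 1],
    [0.8, 0, 0, 0, 1],
    [1.2, 0, 0, 0, 1]
  ]
}}

```text
time_s: 33.9
tool_pos: [0.602, -0.143, 0.0163]
eef_rot: [3.139, 0.086, -0.013]
ft_force: [-13.5, -3.4, 2.3]
opening: -0.003
grip_force: 6.2
```

Emit:
{"op": "arm_command", "data": {
  "series": [
    [0.3, 0, 0, 0, 1],
    [0.6, 0, 0, 0, 1],
    [0.6, 0, 0, 0, 1]
  ]
}}

```text
time_s: 34.2
tool_pos: [0.6021, -0.143, 0.0163]
eef_rot: [3.139, 0.086, -0.015]
ft_force: [-15.4, -2.9, 4.1]
opening: -0.001
grip_force: 7.3
```

Emit:
{"op": "arm_command", "data": {
  "series": [
    [-15, 0, 0, 0, 1],
    [-30, 0, 0, 0, 1],
    [-30, -45, 0, 0, 1],
    [-30, -95, 0, 0, 1],
    [-30, -145, 0, 0, 1],
    [-30, -185, 0, 0, 1],
    [-30, -200, 0, 0, 1],
    [-20, -200, 0, 0, 1]
  ]
}}

```text
time_s: 35.0
tool_pos: [0.5749, 0.0589, 0.0178]
eef_rot: [-3.14, -0.094, -0.001]
ft_force: [0.1, -0.7, 0.4]
opening: -0.0
grip_force: 0.0
```

Emit:
{"op": "arm_command", "data": {
  "series": [
    [6, 0, 0, 0, 1],
    [10, 0, 0, 0, 1],
    [13, 0, 0, 0, 1],
    [14, 0, 0, 0, 1],
    [14.6, 0, 0, 0, 1],
    [15.2, 0, 0, 0, 1],
    [15.8, 0, 0, 0, 1],
    [16.4, 0, 0, 0, 1]
  ]
}}

```text
time_s: 35.8
tool_pos: [0.5895, 0.0572, 0.0167]
eef_rot: [3.139, 0.088, -0.007]
ft_force: [-9.6, 0.0, 3.9]
opening: 0.001
grip_force: 4.9
```

Emit:
{"op": "arm_command", "data": {
  "series": [
    [0.4, 0, 0, 0, 1],
    [0.8, 0, 0, 0, 1],
    [1.2, 0, 0, 0, 1],
    [1.6, 0, 0, 0, 1]
  ]
}}

```text
time_s: 36.2
tool_pos: [0.59, 0.0575, 0.0163]
eef_rot: [3.139, 0.088, -0.011]
ft_force: [-12.6, 0.4, 4.1]
opening: -0.004
grip_force: 6.3
```

Emit:
{"op": "arm_command", "data": {
  "series": [
    [0.3, 0, 0, 0, 1],
    [0.6, 0, 0, 0, 1],
    [0.6, 0, 0, 0, 1]
  ]
}}

```text
time_s: 36.5
tool_pos: [0.5906, 0.0577, 0.0163]
eef_rot: [3.14, 0.088, -0.011]
ft_force: [-12.6, 1.9, 4.5]
opening: 0.005
grip_force: 6.2
```

Emit:
{"op": "arm_command", "data": {
  "series": [
    [0.3, 0, 0, 0, 1],
    [0.6, 0, 0, 0, 1],
    [0.9, 0, 0, 0, 1],
    [0.9, 0, 0, 0, 1]
  ]
}}

```text
time_s: 36.9
tool_pos: [0.591, 0.0577, 0.016]
eef_rot: [3.14, 0.088, -0.013]
ft_force: [-14.7, 1.0, 4.7]
opening: 0.005
grip_force: 7.2
```

Emit:
{"op": "arm_command", "data": {
  "series": [
    [-20, 0, 0, 0, 1],
    [-60, 0, 0, 0, 1],
    [-90, 0, -40, 0, 1],
    [-110, 0, -80, 0, 1],
    [-130, 0, -120, 0, 1],
    [-150, 0, -150, 0, 1],
    [-150, 0, -150, 0, 1],
    [-150, 0, -150, 0, 1]
  ]
}}

```text
time_s: 37.7
tool_pos: [0.445, 0.05, 0.1685]
eef_rot: [-3.138, -0.089, -0.005]
ft_force: [-0.7, -0.3, -1.3]
opening: -0.002
grip_force: 0.0
```

Run:
```python
from h import *
p,d=meas('t5')
W=cloud(d);m=(W[...,0]>.55)&(W[...,0]<.72)&(W[...,1]>-.21)&(W[...,1]<.13)&(W[...,2]>.046)&(W[...,2]<.1)
R=cv2.minAreaRect(W[m][:,:2].astype(np.float32));print(R);a=R[2]; a=a if a<45 else a-90
geo(R[0],a)
c=cv2.resize(p[90:210,180:380],None,fx=4,fy=4,interpolation=cv2.INTER_CUBIC)
cv2.imwrite('pics/c5.png',c[:,:,::-1])
```

```text
tcp [0.4447 0.0498 0.1671] F [ 0.6  1.1 -0. ] t 37.75
rect ((0.6511619091033936, -0.039628155529499054), (0.09257302433252335, 0.22983206808567047), 3.369600772857666)
((0.655023455619812, -0.03959083557128906), (0.10028713941574097, 0.2302115261554718), 3.369600772857666)
L near [0.6042 0.0586] far gap mm -5.8
R near [ 0.616  -0.1431] far gap mm -6.2
y -0.007387268156531857 rel 0.10960077285766623
```

View pics/c5.png

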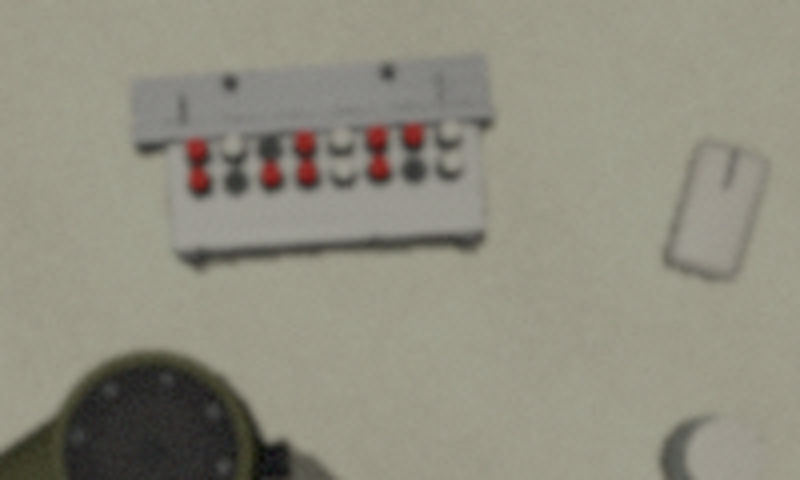

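The block stands square against the fence (0.1°) and about 7 mm off centre. No gap shows along the far face, and the arm is clear.

```bash
python3 -c "
from bench import r; print(r.sign_off())"
```

```text
the job is handed in; nothing more can be done
None
```

The block was walked to the fence and handed in, flush at both ends by the force readings (about 15 to 20 N when it stopped) and 0.1° out of square and about 7 mm off centre by the last picture; the sign-off returned no verdict.

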